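# Put the socket set back in its case

## Task

Put the socket set back in its green case: stand every ordinary-length socket upright and fully down in a pocket of its own size, including the small ones that someone has left standing in too-wide pockets, and when all are in, shut the lid completely. The long deep socket and the thick impact socket belong to other sets: leave both out on the bench, and do not push the starter motor or the spanner about.

Things in the scene. Friction and masses are not known exactly. Their poses are not given: they have to be found in the camera images.
- case: tray of the socket case, fixed to the bench: green, 270 (x) by 170 (y) by 26 mm high, with eight round blind pockets 20 mm deep (floors 6 mm above the bench) in two rows of four, mouths chamfered 2 mm. Origin at the centre of its underside; z up. The lid is hinged along its +y edge
- pocket0 (a point): centre of the mouth of a small pocket, 23 mm bore, at the top face of the tray, in the case frame at x = -98 mm, y = -55 mm, z = 26 mm; for a socket 20 mm across. It may be empty or hold a socket
- pocket1 (a point): centre of the mouth of a small pocket, 23 mm bore, at the top face of the tray, in the case frame at x = -98 mm, y = 20 mm, z = 26 mm; for a socket 20 mm across. It may be empty or hold a socket
- pocket2 (a point): centre of the mouth of a small pocket, 23 mm bore, at the top face of the tray, in the case frame at x = -42 mm, y = -55 mm, z = 26 mm; for a socket 20 mm across. It may be empty or hold a socket
- pocket3 (a point): centre of the mouth of a small pocket, 23 mm bore, at the top face of the tray, in the case frame at x = -42 mm, y = 20 mm, z = 26 mm; for a socket 20 mm across. It may be empty or hold a socket
- pocket4 (a point): centre of the mouth of a middle pocket, 31 mm bore, at the top face of the tray, in the case frame at x = 22 mm, y = -55 mm, z = 26 mm; for a socket 28 mm across. It may be empty or hold a socket
- pocket5 (a point): centre of the mouth of a middle pocket, 31 mm bore, at the top face of the tray, in the case frame at x = 22 mm, y = 20 mm, z = 26 mm; for a socket 28 mm across. It may be empty or hold a socket
- pocket6 (a point): centre of the mouth of a large pocket, 41 mm bore, at the top face of the tray, in the case frame at x = 90 mm, y = -55 mm, z = 26 mm; for a socket 38 mm across. It may be empty or hold a socket
- pocket7 (a point): centre of the mouth of a large pocket, 41 mm bore, at the top face of the tray, in the case frame at x = 90 mm, y = 20 mm, z = 26 mm; for a socket 38 mm across. It may be empty or hold a socket
- lid (a joint): hinge of the case's lid: 0 is shut, 1.9 rad is fully open, leaning back past upright. The lid weighs 0.25 kg and has no spring or catch: pushed over from behind it falls shut by itself once below about 1.3 rad
- lid_hinge (a point): middle of the lid's hinge line, on the +y top edge of the tray, 26 mm above the bench; the line runs along the case's x. The lid is a green shell, 270 mm along the hinge by 170 mm, 30 mm deep. Fully open it leans back, its outer face away from the tray, its free edge 177 mm above the bench and 83 mm behind the hinge line (+y of the case); as it is pushed over the edge rises to 199 mm
- small_a: ordinary small socket: upright steel cylinder 20 mm across, 38 mm tall, 45 g, hollow at the top; stands on the bench at the start. Origin at the centre of its underside, z along its axis. May be absent
- small_b: ordinary small socket: upright steel cylinder 20 mm across, 38 mm tall, 45 g, hollow at the top; stands on the bench at the start. Origin at the centre of its underside, z along its axis. May be absent
- mid_a: ordinary middle socket: upright steel cylinder 28 mm across, 38 mm tall, 80 g, hollow at the top; stands on the bench at the start. Origin at the centre of its underside, z along its axis. May be absent
- mid_b: ordinary middle socket: upright steel cylinder 28 mm across, 38 mm tall, 80 g, hollow at the top; stands on the bench at the start. Origin at the centre of its underside, z along its axis. May be absent
- large_a: ordinary large socket: upright steel cylinder 38 mm across, 38 mm tall, 140 g, hollow at the top; stands on the bench at the start. Origin at the centre of its underside, z along its axis. May be absent
- large_b: ordinary large socket: upright steel cylinder 38 mm across, 38 mm tall, 140 g, hollow at the top; stands on the bench at the start. Origin at the centre of its underside, z along its axis. May be absent
- stray_a: ordinary small socket, 20 mm across, 38 mm tall, 45 g, upright steel cylinder that at the start stands in a too-wide pocket, pocket4, with its foot on the pocket's floor and its top 18 mm above the tray. Origin at the centre of its underside, z along its axis. Exactly two of the three strays are present, the other is absent
- stray_b: ordinary small socket, 20 mm across, 38 mm tall, 45 g, upright steel cylinder that at the start stands in a too-wide pocket, pocket6, with its foot on the pocket's floor and its top 18 mm above the tray. Origin at the centre of its underside, z along its axis. Exactly two of the three strays are present, the other is absent
- stray_c: ordinary small socket, 20 mm across, 38 mm tall, 45 g, upright steel cylinder that at the start stands in a too-wide pocket, pocket7, with its foot on the pocket's floor and its top 18 mm above the tray. Origin at the centre of its underside, z along its axis. Exactly two of the three strays are present, the other is absent
- deep_socket: deep socket of another set: steel cylinder 28 mm across and 65 mm tall, standing on the bench, to be left there. Origin at the centre of its underside
- impact_socket: impact socket of another set: dark steel cylinder 46 mm across and 38 mm tall, too thick for any pocket, standing on the bench, to be left there. Origin at the centre of its underside
- starter: starter motor lying on the bench, about 190 mm long, 75 mm wide, 108 mm high, 2.8 kg; bystander. Origin at its underside
- spanner: spanner lying on the bench beyond the sockets; bystander
Not all that is in view belongs to the job. Leave any yellow look-alike of the mid_a alone.

How it is judged:
By the outcome, as a careful person would: the job done as asked, in the order asked, and still so for the second after the job is handed in, with the robot touching nothing.
Of stray_a, stray_b, stray_c only 2 to 2 are there at a start; the rules pass over those that are not, and their reading is None.
Of small_a, small_b, mid_a, mid_b, large_a, large_b only 4 to 6 are there at a start; the rules pass over those that are not, and their reading is None.
At some moment in a run one of mid_a, mid_b, large_a, large_b may be knocked a few centimetres aside while the robot is not near it.
It also fails if it takes over 210 s, if anything falls off the work surface, if the arm or the gripper's body presses on something with over 40 N, if the wrist force passes 120 N, or if a joint passes its speed limit or range.

## Robot

A 6-joint arm with a two-finger parallel gripper is mounted at the origin on the work surface. World frame = base frame: x ahead of the robot, y to its left, z up, the work surface at z = 0. Lengths are in m, angles in rad, forces in N, time in s.
With the tool pointing down it reaches from about 0.425 to 0.95 m from the base axis. Payload 3.5 kg.
Tool frame: the origin (TCP) lies on the centre line of the jaws, within the pads' length; the fingertips stand 19 mm ahead of it and the grasp point (between the pads) is the TCP; z points along the fingers, y is the line along which they close (so a half turn about z gives the same grasp; the last joint's range is limited). The gripper opens to 85 mm and grips with 20 to 120 N. Pads are 22 mm wide; open, the fingers measure 114 mm over their backs; the gripper's body (76 mm by 85 mm) begins 54 mm behind the grasp point. The pads swing forward as they close: fully open they stand 13 mm farther back than shut.
Start: joints at [1.061, 0.286, 1.577, -0, 1.279, -0.15], TCP at [0.238, 0.632, 0.25] pointing down, gripper open.
Joint ranges: [-2.77, 2.77], [-0.9, 2.22], [0.21, 2.48], [-1.53, 4.67], [0.24, 2.81], [-2.84, 2.84]. Speed limits (rad/s): [2.79, 2.79, 3.14, 3.14, 3.14, 3.14].

## Interface

Orientations are given as a unit quaternion [x, y, z, w].
In Python, from plant import ctrl, imaging gives the robot as it stands. The module is installed in compiled form; this text tells all that it offers.
- The arm moves only by the shell command python3 -m handwheel 'ROWS' [OPENING] [FORCE]. ROWS is JSON, one flat list of numbers, 6 for each row, row after row: the shift along the world's x, y, z in units of 150 mm (1.0 is 150 mm), then the turn, a rotation vector about the world's x, y, z in units of 90 degrees (1.0 is 90 degrees). In form: [tx, ty, tz, rx, ry, rz, tx, ty, tz, rx, ry, rz, ...]. A call has 1 to 5 rows; each row shifts and turns the commanded pose from where the row before left it; what a row does not reach is not made up. A row lasts 1/12 s, in which the tool goes at most 41.7 mm and 7.16 degrees, less where a joint would pass 70% of its speed; a pose out of reach is approached as far as the arm can. A call with a number of a shift or a turn outside -1 to 1 is refused whole. A call with a gripper value outside its range is refused whole. OPENING is the opening, from 0 (shut) to 1 (fully open), set as the call begins (- or left out, the last holds). The fingers move at their own pace and stop on an object; FORCE is the grip in N (left out, the last holds). Time passes only in rows, so rows that do not move let the fingers close. It gives the time, the measured TCP pose, the force, the opening and the grip force at its end, in the units of the state.
- ctrl.get_state(): the state, without advancing time (a new reading comes with each control period).
- imaging.read_camera(name): name is "side" or "top" or "wrist"; returns (picture, depth): 420x560x3 uint8, blue, green, red; 420x560 float32, m along the optical axis (not along the pixel's ray), 0 where there is no reading.
- imaging.get_calibration(name): a dict with "fovy" (degrees; the focal length in pixels is half the picture's height over the tangent of half this angle, whatever the lens; pixels are square), "cx", "cy" (the principal point, pixels), "distortion" ([k1, k2, p1, p2, k3] as OpenCV has them; the pictures are not rectified), "R" (3x3) and "t" (3): a world point X has camera coordinates R X + t. Camera axes: x right, y down, z forward; pixel columns grow to the right and rows downward; lengths in m; the calibration is good to about 2 mm. A picture is of the moment at which its call begins: read the wrist's pose just before it. get_calibration takes no time and is no camera call; for the wrist camera it gives the pose at the moment of the call.
- ctrl.sign_off(): hands the job in; it is judged then, once.
The state is a dict: "time": time; "qpos": joint angles; "dq": joint speeds; "joint_efforts": joint torques, N m; "eef_pos": TCP position; "tcp_rot": TCP orientation; "contact_force": force on the tool from outside, world axes, zero at the start; "wrist_torque": the same for the moment, N m; "opening": opening from 0.0 (shut) to 1.0 (fully open); "finger_force": force on a finger pad.
Only numpy, scipy, OpenCV 4.12 (cv2) and the standard library are available. Lean on these libraries where they do the work, as an engineer would, in place of code of your own. Each camera call takes 0.05 s, during which the arm holds its last target. There are 200 camera calls.

## Working session

There is one attempt and no reset: what is moved stays moved. The work goes in short steps, Python scripts to look and compute and a shell command to move; the robot and the scene stay as the last step left them, time stands still between calls to the robot, and variables do not carry over. Pictures are saved under pics/ and viewed, at most 14 in all, crops included, and the job is handed in when it is done.

```bash
ls; mkdir -p pics; cat > h.py <<'E'
import numpy as np, cv2
from plant import ctrl, imaging
def shot(n):
    c=imaging.get_calibration(n); im,d=imaging.read_camera(n); return im,d,c
def K(c):
    f=210/np.tan(np.radians(c["fovy"])/2); return np.array([[f,0,c["cx"]],[0,f,c["cy"]],[0,0,1.]])
def rays(c,uv):
    p=cv2.undistortPoints(np.array(uv,float).reshape(-1,1,2),K(c),np.array(c["distortion"],float)).reshape(-1,2)
    return np.c_[p,np.ones(len(p))]
def onplane(c,uv,z):
    R=np.array(c["R"]);t=np.array(c["t"]); o=-R.T@t; r=rays(c,uv)@R
    return o+r*((z-o[2])/r[:,2])[:,None]
def cloud(c,d):
    v,u=np.mgrid[0:420,0:560]; r=rays(c,np.c_[u.ravel(),v.ravel()])*d.ravel()[:,None]
    return ((r-np.array(c["t"]))@np.array(c["R"])).reshape(420,560,3)
def proj(c,X):
    return cv2.projectPoints(np.array(X,float).reshape(-1,1,3),cv2.Rodrigues(np.array(c["R"]))[0],np.array(c["t"],float),K(c),np.array(c["distortion"],float))[0].reshape(-1,2)
E
python3 - <<'E'
from h import *
import pickle
for n in ("top","side"):
    im,d,c=shot(n); cv2.imwrite(f"pics/{n}0.png",im); pickle.dump((im,d,c),open(n+"0.pkl","wb"))
    print(n,-np.array(c["R"]).T@c["t"],c["fovy"])
print(ctrl.get_state())
E
```

```text
pics
top [0.36671253 0.0450199  1.51086131] 43.52251133831278
side [ 0.32449514 -0.69119997  0.79053036] 51.85439272770837
{'time': 0.1, 'qpos': array([ 1.06104126e+00,  2.87120631e-01,  1.57803149e+00,  1.40218043e-05,
        1.27860902e+00, -1.50021204e-01]), 'dq': array([ 1.73554826e-03, -6.42812509e-05, -4.38900365e-03,  2.62337316e-04,
        2.42056228e-03,  2.76705365e-04]), 'joint_efforts': array([-8.66057485e-05, -4.07290506e+01, -2.93701887e+01, -1.48755971e-04,
        3.36682366e-03,  1.72032168e-05]), 'eef_pos': array([0.23732591, 0.63131026, 0.24905593]), 'tcp_rot': array([ 1.78900544e-01,  9.83866566e-01, -1.02360532e-03, -3.57576425e-04]), 'contact_force': array([ 0.05532296,  0.0412436 , -0.73315755]), 'wrist_torque': array([ 0.00748084,  0.02904362, -0.00984998]), 'finger_force': 0.0, 'opening': 0.9983030660690398}
```

View pics/top0.png

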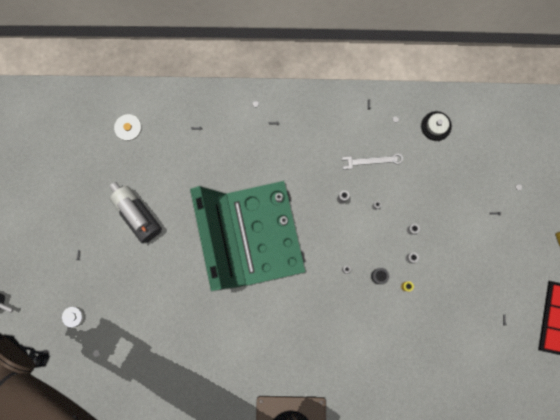

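View pics/side0.png

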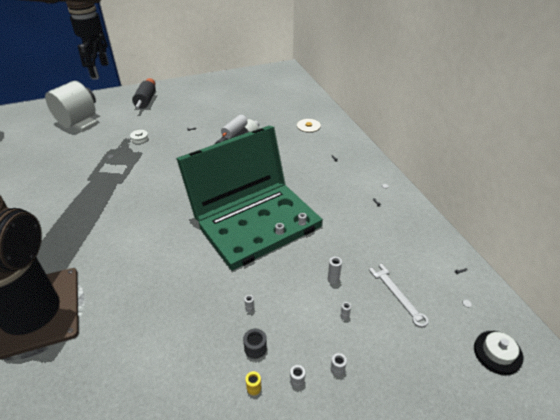

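```bash
python3 - <<'E'
from h import *
import pickle
im,d,c=pickle.load(open("top0.pkl","rb"))
cv2.imwrite("pics/top_crop.png",cv2.resize(im[150:300,190:430],None,fx=3.3,fy=3.3,interpolation=cv2.INTER_CUBIC))
im,d,c2=pickle.load(open("side0.pkl","rb"))
cv2.imwrite("pics/side_crop.png",cv2.resize(im[180:400,190:390],None,fx=2.7,fy=2.7,interpolation=cv2.INTER_CUBIC))
E
```

```text
(no output)
```

View pics/top_crop.png

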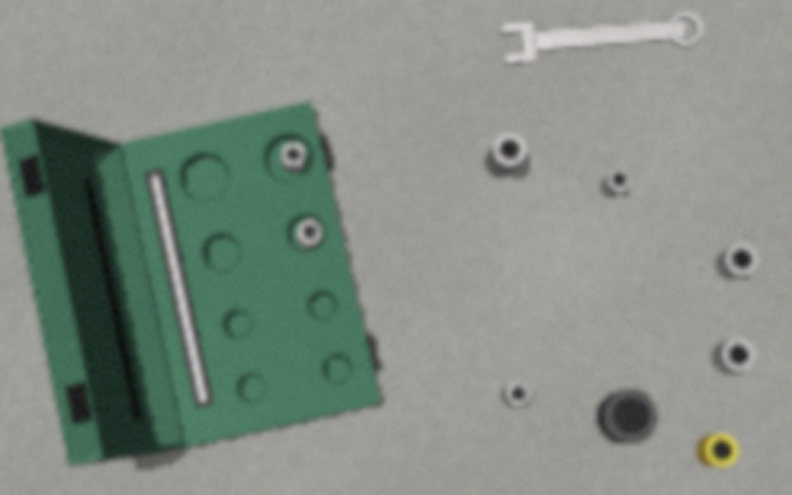

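View pics/side_crop.png

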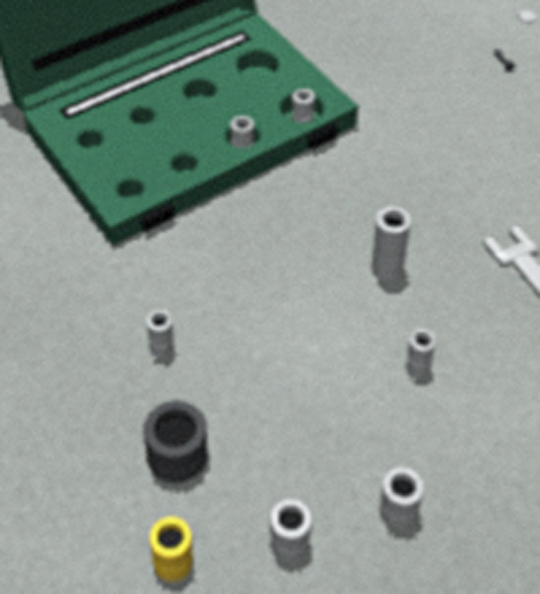

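```bash
cat >> h.py <<'E'
P=np.array([[-98,-55],[-98,20],[-42,-55],[-42,20],[22,-55],[22,20],[90,-55],[90,20]])/1000.
def fit(W,idx):
    A=P[idx];B=W[:,:2];a=A-A.mean(0);b=B-B.mean(0)
    th=np.arctan2((a[:,0]*b[:,1]-a[:,1]*b[:,0]).sum(),(a*b).sum()); R=np.array([[np.cos(th),-np.sin(th)],[np.sin(th),np.cos(th)]])
    o=B.mean(0)-R@A.mean(0); return th,R,o,(B-(A@R.T+o))*1000
E
python3 - <<'E'
from h import *
import pickle
np.set_printoptions(precision=4,suppress=True)
im,d,c=pickle.load(open("top0.pkl","rb"))
f=lambda L,s,o:(np.array(L,float)+.5)/s-.5+np.array(o)
W=onplane(c,f([(337,369),(252,388),(322,305),(238,323),(222,252),(205,177)],3.3,(190,150)),.026)
th,R,o,r=fit(W,[0,1,2,3,5,7]); print("top",th,o); print(r)
print(np.c_[P@R.T+o])
print("hinge",R@[0,.085]+o)
S=f([(517,394),(619,180),(739,355),(742,259)],3.3,(190,150))
print("smallL,smallR,midN,midF\n",onplane(c,S,.038)); print("deep,impact,yel",onplane(c,f([(510,150)],3.3,(190,150)),.065),onplane(c,f([(629,416),(721,451)],3.3,(190,150)),.038))
print("strays",onplane(c,f([(309,232),(293,155)],3.3,(190,150)),.044))
im,d,c=pickle.load(open("side0.pkl","rb"))
W=onplane(c,f([(130,188),(91,139),(185,162),(143,116),(200,89),(258,62)],2.7,(190,180)),.026)
th,R,o,r=fit(W,[0,1,2,3,5,7]); print("side",th,o); print(r)
print(onplane(c,f([(159,320),(423,340),(292,517),(402,486)],2.7,(190,180)),.038))
w=imaging.get_calibration("wrist"); print(-np.array(w["R"]).T@w["t"],w)
E
```

```text
top 0.2391642106585525 [0.55   0.0797]
[[-0.2263  0.2908]
 [-0.0542 -0.3045]
 [ 0.0535  0.707 ]
 [ 0.9354 -0.3556]
 [-0.0522 -0.3001]
 [-0.6563 -0.0376]]
[[0.4678 0.003 ]
 [0.4501 0.0759]
 [0.5223 0.0163]
 [0.5045 0.0892]
 [0.5844 0.0315]
 [0.5667 0.1043]
 [0.6505 0.0476]
 [0.6327 0.1204]]
hinge [0.5299 0.1623]
smallL,smallR,midN,midF
 [[ 0.4485 -0.1489  0.038 ]
 [ 0.634  -0.2369  0.038 ]
 [ 0.485  -0.3376  0.038 ]
 [ 0.5673 -0.3418  0.038 ]]
deep,impact,yel [[ 0.6532 -0.1395  0.065 ]] [[ 0.4317 -0.2435  0.038 ]
 [ 0.4037 -0.3209  0.038 ]]
strays [[0.5828 0.0294 0.044 ]
 [0.6495 0.0443 0.044 ]]
side 0.25012749156799424 [0.5514 0.0806]
[[-1.2858  0.5911]
 [ 0.1028 -0.5437]
 [ 0.0671  0.3656]
 [-0.2379 -1.4289]
 [ 0.2825  0.0105]
 [ 1.0712  1.0054]]
[[ 0.4496 -0.1499  0.038 ]
 [ 0.6354 -0.2374  0.038 ]
 [ 0.4872 -0.3366  0.038 ]
 [ 0.5673 -0.3416  0.038 ]]
[0.1673 0.6589 0.3722] {'fovy': 59.4243576953035, 'cx': 278.81791481291134, 'cy': 209.1736182038029, 'distortion': array([-0.0596,  0.    ,  0.    ,  0.    ,  0.    ]), 'R': array([[ 0.3519,  0.936 , -0.0007],
       [ 0.8944, -0.336 ,  0.2953],
       [ 0.2762, -0.1046, -0.9554]]), 't': array([-0.6754, -0.0381,  0.3783])}
```

```bash
R='python3 -m handwheel'
python3 -m handwheel '[0.097,-0.21,0.02,0,0,0.0214, 0.097,-0.21,0.02,0,0,0.0214, 0.097,-0.21,0.02,0,0,0.0214, 0.097,-0.21,0.02,0,0,0.0214, 0.097,-0.21,0.02,0,0,0.0214]' 0.5 40
python3 -m handwheel '[0.097,-0.21,0.02,0,0,0.0214, 0.097,-0.21,0.02,0,0,0.0214, 0.097,-0.21,0.02,0,0,0.0214, 0.097,-0.21,0.02,0,0,0.0214, 0.097,-0.21,0.02,0,0,0.0214]'
python3 -m handwheel '[0.097,-0.21,0.02,0,0,0.0214, 0.097,-0.21,0.02,0,0,0.0214, 0.097,-0.21,0.02,0,0,0.0214, 0.097,-0.21,0.02,0,0,0.0214, 0.097,-0.21,0.02,0,0,0.0214]'
python3 -m handwheel '[0.097,-0.21,0.02,0,0,0.0214, 0.097,-0.21,0.02,0,0,0.0214, 0.097,-0.21,0.02,0,0,0.0214, 0,0,0,0,0,0, 0,0,0,0,0,0]'
python3 - <<'E'
from h import *
import pickle
im,d,c=shot("wrist"); pickle.dump((im,d,c),open("w1.pkl","wb")); cv2.imwrite("pics/w1.png",cv2.resize(im,None,fx=1.42,fy=1.42,interpolation=cv2.INTER_CUBIC))
E
```

```text
time: 0.52
eef_pos: [0.3104, 0.4726, 0.2647]
tcp_rot: [0.095, 0.996, -0.001, -0.0]
contact_force: [0.8, 0.5, -0.3]
opening: 0.5
finger_force: 0.0
time: 0.93
eef_pos: [0.3832, 0.3151, 0.28]
tcp_rot: [0.011, 1.0, -0.0, -0.0]
contact_force: [1.5, 0.1, 0.2]
opening: 0.5
finger_force: 0.0
time: 1.35
eef_pos: [0.4559, 0.1576, 0.2951]
tcp_rot: [-0.073, 0.997, 0.0, -0.0]
contact_force: [0.4, -0.7, -0.4]
opening: 0.503
finger_force: 0.0
time: 1.77
eef_pos: [0.4998, 0.0634, 0.3039]
tcp_rot: [-0.12, 0.993, 0.0, -0.0]
contact_force: [0.0, -0.1, -0.1]
opening: 0.5
finger_force: 0.0
```

View pics/w1.png

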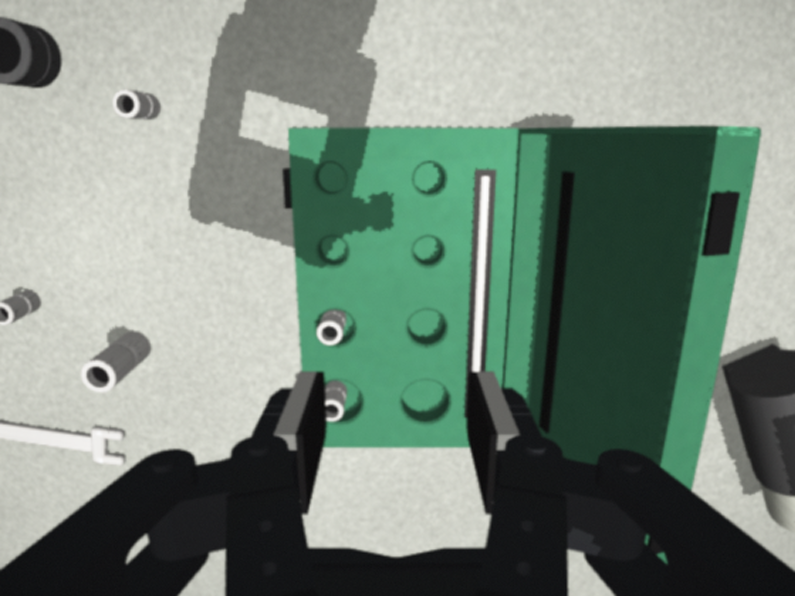

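```bash
python3 - <<'E'
from h import *
import pickle
np.set_printoptions(precision=4,suppress=True)
im,d,c=pickle.load(open("w1.pkl","rb"))
f=lambda L:(np.array(L,float)+.5)/1.42-.5
W=onplane(c,f([(332,177),(428,178),(334,249),(428,249),(427,326),(425,400)]),.026)
th,R,o,r=fit(W,[0,1,2,3,5,7]); print(th,o); print(r); print(P@R.T+o)
print(onplane(c,f([(126,103),(4,312)]),.038),onplane(c,f([(330,331),(333,403)]),.044))
X=cloud(c,d); 
for u,v in [(250,100),(275,200),(100,150)]: print(X[v,u])
print(ctrl.get_state()["eef_pos"])
E
```

```text
0.23911234850655189 [0.5489 0.0823]
[[ 0.1832  1.2821]
 [ 1.4374 -1.2175]
 [-0.4965  0.942 ]
 [-0.2731 -0.5442]
 [-0.2963 -0.0424]
 [-0.5549 -0.42  ]]
[[0.4667 0.0057]
 [0.449  0.0786]
 [0.5211 0.019 ]
 [0.5034 0.0918]
 [0.5833 0.0341]
 [0.5655 0.107 ]
 [0.6494 0.0502]
 [0.6316 0.1231]]
[[ 0.4488 -0.1467  0.038 ]
 [ 0.6323 -0.2317  0.038 ]] [[0.5812 0.0315 0.044 ]
 [0.6426 0.0466 0.044 ]]
[0.438  0.0184 0.0262]
[0.5381 0.0698 0.025 ]
[ 0.535  -0.1435 -0.0014]
[0.4993 0.0645 0.3037]
```

```bash
python3 -m handwheel '[0.069,-0.0294,-0.186,0,0,0, 0.069,-0.0294,-0.186,0,0,0, 0.069,-0.0294,-0.186,0,0,0, 0.069,-0.0294,-0.186,0,0,0, 0,0,0,0,0,0]' 0.5 40 >/dev/null
python3 -m handwheel '[0.069,-0.0294,-0.186,0,0,0, 0.069,-0.0294,-0.186,0,0,0, 0.069,-0.0294,-0.186,0,0,0, 0.069,-0.0294,-0.186,0,0,0, 0,0,0,0,0,0]'
python3 - <<'E'
from h import *
im,d,c=shot("wrist"); cv2.imwrite("pics/w2.png",im); print(proj(c,[[.582,.0292,.044],[.5848,.0324,.026]]))
E
```

```text
time: 2.65
eef_pos: [0.5795, 0.0307, 0.0762]
tcp_rot: [-0.123, 0.992, 0.001, -0.005]
contact_force: [-1.2, -0.7, -1.0]
opening: 0.504
finger_force: 0.0
[[272.31301448 268.58081467]
 [277.46875427 259.31780734]]
```

View pics/w2.png

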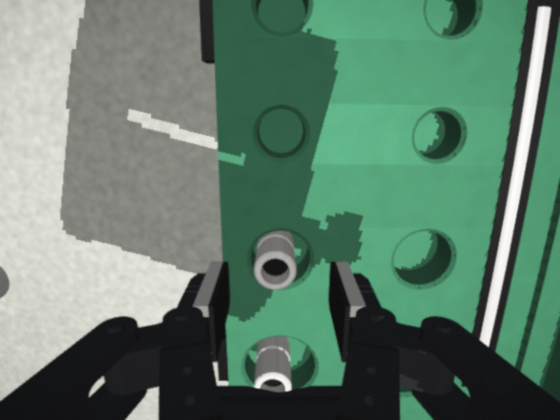

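```bash
python3 -m handwheel '[0.008,-0.005,-0.095,0,0,0, 0.008,-0.005,-0.1,0,0,0, 0,0,0,0,0,0, 0,0,0,0,0,0]' 0.5 40
python3 -m handwheel '[0,0,0,0,0,0, 0,0,0,0,0,0, 0,0,0,0,0,0, 0,0,0,0,0,0, 0,0,0,0,0,0]' 0.1 40
python3 -m handwheel '[0,0,0.1,0,0,0, 0,0,0.15,0,0,0, 0,0,0.15,0,0,0, 0,0,0,0,0,0, 0,0,0,0,0,0]'
```

```text
time: 3.03
eef_pos: [0.5849, 0.0289, 0.0538]
tcp_rot: [-0.123, 0.992, -0.0, 0.001]
contact_force: [-0.1, 0.2, 0.2]
opening: 0.501
finger_force: 0.0
time: 3.45
eef_pos: [0.5861, 0.0283, 0.0542]
tcp_rot: [-0.122, 0.993, 0.0, 0.002]
contact_force: [-0.3, 2.1, 7.7]
opening: 0.207
finger_force: 39.1
time: 3.87
eef_pos: [0.5858, 0.0278, 0.1136]
tcp_rot: [-0.122, 0.992, -0.001, 0.002]
contact_force: [0.1, 0.3, -0.1]
opening: 0.203
finger_force: 39.0
```

```bash
python3 -m handwheel '[-0.132,-0.026,0,0,0,0, -0.132,-0.026,0,0,0,0, -0.131,-0.026,0,0,0,0, 0,0,-0.19,0,0,0, 0,0,0,0,0,0]'
python3 -m handwheel '[0,0,0,0,0,0, 0,0,0,0,0,0]'
python3 - <<'E'
from h import *
im,d,c=shot("wrist"); e=ctrl.get_state()["eef_pos"]; print(proj(c,[[.5226,.0171,.026],[.5226,.0171,.074],e]))
cv2.imwrite("pics/w3.png",im)
E
```

```text
time: 4.28
eef_pos: [0.5205, 0.0168, 0.0781]
tcp_rot: [-0.122, 0.993, 0.001, -0.005]
contact_force: [-1.3, 0.5, -1.7]
opening: 0.204
finger_force: 39.1
time: 4.45
eef_pos: [0.5254, 0.0164, 0.083]
tcp_rot: [-0.122, 0.992, 0.0, -0.001]
contact_force: [-0.0, -0.0, 0.9]
opening: 0.203
finger_force: 39.1
[[279.74011589 238.97609417]
 [280.22973961 283.39389734]
 [276.01040277 303.36888495]]
```

View pics/w3.png

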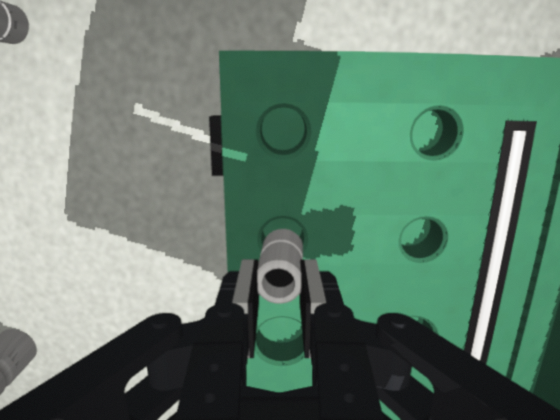

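```bash
python3 -m handwheel '[0.012,0.008,-0.02,0,0,0, 0,0,-0.035,0,0,0, 0,0,-0.035,0,0,0, 0,0,0,0,0,0, 0,0,0,0,0,0]'
python3 -m handwheel '[0,0,-0.03,0,0,0, 0,0,-0.03,0,0,0, 0,0,0,0,0,0, 0,0,0,0,0,0]'
```

```text
time: 4.92
eef_pos: [0.5296, 0.0174, 0.0736]
tcp_rot: [-0.123, 0.992, -0.0, 0.001]
contact_force: [-4.9, 1.3, 15.7]
opening: 0.206
finger_force: 40.9
time: 5.25
eef_pos: [0.5362, 0.0169, 0.0714]
tcp_rot: [-0.122, 0.992, -0.002, 0.009]
contact_force: [-2.2, 3.8, 35.8]
opening: 0.205
finger_force: 49.8
```

```bash
python3 -m handwheel '[0,0,0.05,0,0,0, 0,0,0.06,0,0,0, 0,0,0,0,0,0, 0,0,0,0,0,0, 0,0,0,0,0,0]'
python3 - <<'E'
from h import *
im,d,c=shot("wrist"); e=ctrl.get_state()["eef_pos"]; print(e,proj(c,[[.5226,.0171,.026],[.5226,.0171,e[2]-.01],[.4683,.0037,.026],[.5047,.0899,.026]]))
cv2.imwrite("pics/w4.png",cv2.resize(im[80:380,160:480],None,fx=1.9,fy=1.9,interpolation=cv2.INTER_CUBIC))
E
```

```text
time: 5.67
eef_pos: [0.5263, 0.0176, 0.0761]
tcp_rot: [-0.122, 0.992, 0.0, -0.001]
contact_force: [-0.7, 0.6, -0.9]
opening: 0.208
finger_force: 45.7
[0.52618324 0.01761764 0.07594263] [[277.67418685 242.05432012]
 [277.59331515 279.52286049]
 [277.98721255 129.85803126]
 [423.87194652 242.21339451]]
```

View pics/w4.png

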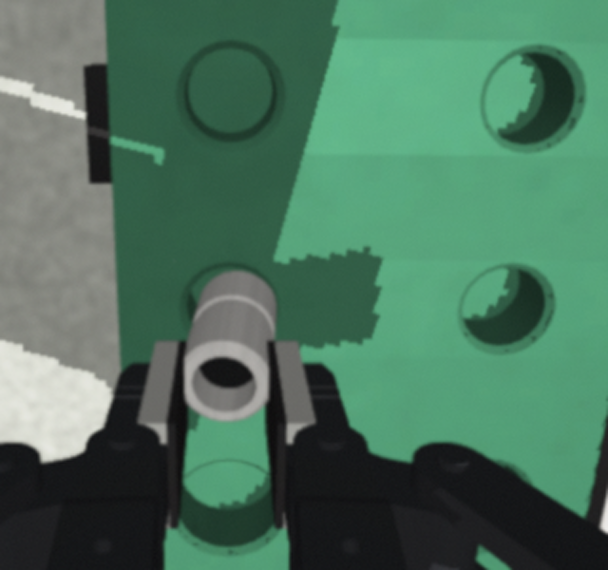

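```bash
python3 -m handwheel '[0.003,-0.016,0,0,0,0, 0,0,-0.02,0,0,0, 0,0,-0.02,0,0,0, 0,0,0,0,0,0, 0,0,0,0,0,0]'
python3 -m handwheel '[0,0,-0.02,0,0,0, 0,0,-0.02,0,0,0, 0,0,0,0,0,0, 0,0,0,0,0,0]'
```

```text
time: 6.13
eef_pos: [0.5277, 0.0152, 0.0711]
tcp_rot: [-0.122, 0.993, 0.0, -0.0]
contact_force: [0.7, 0.2, -0.2]
opening: 0.207
finger_force: 45.8
time: 6.47
eef_pos: [0.5277, 0.0153, 0.0649]
tcp_rot: [-0.122, 0.992, 0.0, 0.0]
contact_force: [1.2, 0.7, -2.3]
opening: 0.207
finger_force: 45.6
```

```bash
python3 -m handwheel '[0,0,-0.02,0,0,0, 0,0,-0.02,0,0,0, 0,0,-0.01,0,0,0, 0,0,0,0,0,0, 0,0,0,0,0,0]'
python3 -m handwheel '[0,0,0,0,0,0, 0,0,0,0,0,0, 0,0,0,0,0,0, 0,0,0,0,0,0, 0,0,0,0,0,0]' 0.45
python3 -m handwheel '[0,0,0.1,0,0,0, 0,0,0.2,0,0,0, 0,0,0.2,0,0,0, 0,0,0.2,0,0,0, 0,0,0,0,0,0]'
python3 - <<'E'
from h import *
im,d,c=shot("top"); X=cloud(c,d); m=(X[...,2]>.035)&(X[...,2]<.12)&(abs(X[...,0]-.55)<.17)&(abs(X[...,1]-.05)<.1)
im,d,c=shot("wrist"); print(ctrl.get_state()["eef_pos"])
X=cloud(c,d); cv2.imwrite("pics/w5.png",im)
for p in [(.5226,.0171),(.582,.0292)]:
    q=np.hypot(X[...,0]-p[0],X[...,1]-p[1])<.013; z=X[q][:,2]; print(np.percentile(z,[5,50,90,98]))
E
```

```text
time: 6.88
eef_pos: [0.5277, 0.0154, 0.0576]
tcp_rot: [-0.122, 0.993, 0.0, 0.0]
contact_force: [2.0, 2.5, -0.9]
opening: 0.203
finger_force: 45.6
time: 7.3
eef_pos: [0.5275, 0.0149, 0.0578]
tcp_rot: [-0.122, 0.992, -0.0, -0.0]
contact_force: [-0.4, 0.1, -0.3]
opening: 0.448
finger_force: 0.0
time: 7.72
eef_pos: [0.5316, 0.0144, 0.1701]
tcp_rot: [-0.122, 0.992, -0.002, 0.006]
contact_force: [0.9, 0.1, 0.8]
opening: 0.446
finger_force: 0.0
[0.52865468 0.01483985 0.16464934]
[0.02530514 0.22525974 0.2303112  0.23192883]
[0.00484239 0.00593328 0.0247028  0.02604244]
```

View pics/w5.png

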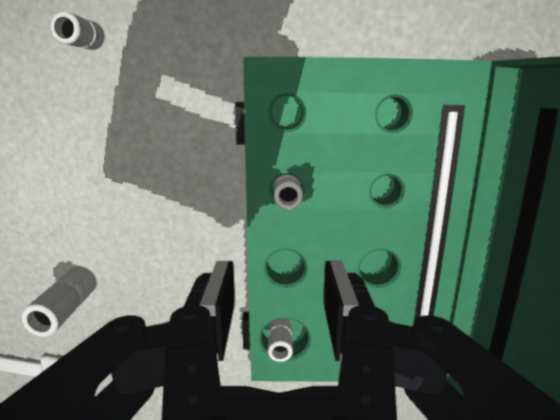

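```bash
python3 - <<'E'
from h import *
np.set_printoptions(precision=4,suppress=True)
c=imaging.get_calibration("wrist")
print(onplane(c,[(280,353)],.044),onplane(c,[(288,191)],.044),onplane(c,[(66,28)],.038)); W=onplane(c,[(287,112),(394,112),(387,189),(286,267),(379,266)],.026)
th,R,o,r=fit(W,[0,1,3,4,5]);print(th,o,r);print(P@R.T+o)
print(ctrl.get_state()["eef_pos"])
E
```

```text
[[0.6463 0.0461 0.044 ]] [[0.5155 0.0188 0.044 ]] [[ 0.4472 -0.1444  0.038 ]]
0.24425874691924215 [0.5462 0.0818] [[ 1.1623  0.9236]
 [ 0.8526  0.1534]
 [ 0.1001 -0.3147]
 [-0.8991  0.5471]
 [-1.2159 -1.3094]]
[[0.4644 0.0047]
 [0.4462 0.0775]
 [0.5187 0.0183]
 [0.5006 0.091 ]
 [0.5808 0.0337]
 [0.5627 0.1065]
 [0.6468 0.0502]
 [0.6287 0.123 ]]
[0.5287 0.0148 0.1646]
```

```bash
python3 -m handwheel '[0.2,0.05,-0.1,0,0,0, 0.2,0.05,-0.1,0,0,0, 0.2,0.05,-0.1,0,0,0, 0.2,0.05,-0.1,0,0,0, 0,0,-0.1,0,0,0]' 0.5 >/dev/null
python3 -m handwheel '[0,0,-0.1,0,0,0, 0,0,-0.08,0,0,0, 0,0,-0.05,0,0,0, 0,0,0,0,0,0, 0,0,0,0,0,0]'
```

```text
time: 8.65
eef_pos: [0.6468, 0.0449, 0.0531]
tcp_rot: [-0.122, 0.993, 0.0, -0.001]
contact_force: [-0.4, -0.1, 0.5]
opening: 0.503
finger_force: 0.0
```

```bash
python3 -m handwheel '[0.015,0,0,0,0,0, 0,0,0,0,0,0, 0,0,0,0,0,0]' 0.5 60 >/dev/null
python3 -m handwheel '[0,0,0,0,0,0, 0,0,0,0,0,0, 0,0,0,0,0,0, 0,0,0,0,0,0, 0,0,0,0,0,0]' 0.1 60
python3 -m handwheel '[0,0,0.1,0,0,0, 0,0,0.15,0,0,0, 0,0,0.2,0,0,0, 0,0,0,0,0,0, 0,0,0,0,0,0]'
python3 -m handwheel '[-0.2,-0.045,0,0,0,0, -0.2,-0.045,0,0,0,0, -0.2,-0.045,0,0,0,0, -0.2,-0.045,0,0,0,0, -0.2,-0.045,0,0,0,0]'
python3 -m handwheel '[-0.2,-0.045,0,0,0,0, 0,0,-0.15,0,0,0, 0,0,-0.08,0,0,0, 0,0,0,0,0,0, 0,0,0,0,0,0]'
python3 -m handwheel '[0,0,0,0,0,0]'
```

```text
time: 9.32
eef_pos: [0.6506, 0.045, 0.0543]
tcp_rot: [-0.122, 0.992, -0.0, 0.001]
contact_force: [0.4, -0.2, 3.7]
opening: 0.192
finger_force: 58.6
time: 9.73
eef_pos: [0.6515, 0.045, 0.124]
tcp_rot: [-0.122, 0.992, -0.001, 0.003]
contact_force: [-1.5, -0.6, -0.6]
opening: 0.192
finger_force: 58.6
time: 10.15
eef_pos: [0.4972, 0.0114, 0.1191]
tcp_rot: [-0.122, 0.992, 0.0, -0.002]
contact_force: [0.0, -1.1, -0.2]
opening: 0.191
finger_force: 58.6
time: 10.57
eef_pos: [0.4686, 0.0049, 0.0851]
tcp_rot: [-0.122, 0.992, 0.001, -0.002]
contact_force: [0.1, 0.4, 0.5]
opening: 0.192
finger_force: 58.6
time: 10.65
eef_pos: [0.4702, 0.0046, 0.0864]
tcp_rot: [-0.122, 0.992, 0.0, -0.0]
contact_force: [-0.3, -0.2, -0.3]
opening: 0.195
finger_force: 58.6
```

```bash
cat >> h.py <<'E'
from scipy.optimize import least_squares
def held(r):
    "axis of the held socket from wrist depth, xy relative to TCP, at two heights"
    e=ctrl.get_state()["eef_pos"]; im,d,c=shot("wrist"); X=cloud(c,d).reshape(-1,3)-e
    X=X[(np.hypot(X[:,0],X[:,1])<.022)]; out=[]
    for a,b in((-.036,-.024),(-.046,-.036)):
        Q=X[(X[:,2]>a)&(X[:,2]<b)&(X[:,2]+e[2]>.031)]
        if len(Q)<30: out.append(None);continue
        s=least_squares(lambda p:np.hypot(Q[:,0]-p[0],Q[:,1]-p[1])-r,[Q[:,0].mean()+.005,Q[:,1].mean()],loss="soft_l1",f_scale=.001)
        out.append((np.round(s.x*1000,1),len(Q)))
    return e,out
E
python3 -c "
from h import *
print(held(.010))"
python3 -m handwheel '[0.004,-0.016,-0.03,0,0,0, 0,0,-0.02,0,0,0, 0,0,-0.02,0,0,0, 0,0,0,0,0,0, 0,0,0,0,0,0]'
python3 -m handwheel '[0,0,-0.02,0,0,0, 0,0,0,0,0,0, 0,0,0,0,0,0]'
```

```text
(array([0.47017024, 0.00460997, 0.08644982]), [(array([0.4, 0.9]), 406), (array([0.2, 0.8]), 297)])
time: 11.12
eef_pos: [0.4704, 0.0022, 0.0755]
tcp_rot: [-0.122, 0.992, 0.0, -0.0]
contact_force: [-0.2, -0.0, -0.7]
opening: 0.193
finger_force: 58.6
time: 11.37
eef_pos: [0.4714, 0.0022, 0.0741]
tcp_rot: [-0.122, 0.992, -0.0, 0.001]
contact_force: [-2.2, 0.9, 5.9]
opening: 0.197
finger_force: 59.4
```

```bash
python3 -m handwheel '[-0.014,0.008,0.01,0,0,0, 0,0,0,0,0,0, 0,0,-0.02,0,0,0, 0,0,0,0,0,0, 0,0,0,0,0,0]'
python3 -m handwheel '[0,0,-0.02,0,0,0, 0,0,0,0,0,0, 0,0,0,0,0,0]'
```

```text
time: 11.78
eef_pos: [0.468, 0.0035, 0.0708]
tcp_rot: [-0.122, 0.992, 0.0, -0.001]
contact_force: [-0.4, 0.4, 0.2]
opening: 0.195
finger_force: 58.7
time: 12.03
eef_pos: [0.4682, 0.0034, 0.068]
tcp_rot: [-0.122, 0.992, 0.0, -0.0]
contact_force: [0.4, 0.0, -1.0]
opening: 0.197
finger_force: 58.7
```

```bash
python3 -m handwheel '[0,0,-0.03,0,0,0, 0,0,-0.03,0,0,0, 0,0,-0.018,0,0,0, 0,0,0,0,0,0, 0,0,0,0,0,0]'
python3 -m handwheel '[0,0,0,0,0,0, 0,0,0,0,0,0, 0,0,0,0,0,0, 0,0,0,0,0,0, 0,0,0,0,0,0]' 0.45
python3 -m handwheel '[0,0,0.1,0,0,0, 0,0,0.2,0,0,0, 0,-0.1,0.2,0,0,0, -0.02,-0.2,0.2,0,0,0, -0.02,-0.2,0,0,0,0]' 0.5 >/dev/null
python3 -m handwheel '[-0.02,-0.2,0,0,0,0, -0.035,-0.2,0,0,0,0, -0.035,-0.117,0,0,0,0, 0,0,0,0,0,0, 0,0,0,0,0,0]' 
python3 - <<'E'
from h import *
im,d,c=shot("wrist"); print(ctrl.get_state()["eef_pos"])
X=cloud(c,d)
def cen(X,z0,z1,box):
    q=(X[...,2]>z0)&(X[...,2]<z1)&(X[...,0]>box[0])&(X[...,0]<box[1])&(X[...,1]>box[2])&(X[...,1]<box[3]); P=X[q]; return len(P),(P[:,:2].min(0)+P[:,:2].max(0))/2,P[:,:2].max(0)-P[:,:2].min(0)
print(cen(X,.033,.043,(.42,.48,-.18,-.12)))
print(X[210,280])
im,d,c=shot("top"); X=cloud(c,d); cv2.imwrite("pics/top1.png",cv2.resize(im[150:300,190:430],None,fx=3.3,fy=3.3,interpolation=cv2.INTER_CUBIC))
for n,b in dict(sR=(.6,.67,-.27,-.2),mN=(.44,.53,-.38,-.29),mF=(.53,.62,-.39,-.29)).items(): print(n,cen(X,.03,.05,b))
E
```

```text
time: 12.45
eef_pos: [0.4682, 0.0034, 0.0562]
tcp_rot: [-0.122, 0.992, 0.0, -0.0]
contact_force: [0.2, -0.6, 0.0]
opening: 0.193
finger_force: 58.7
time: 12.87
eef_pos: [0.4686, 0.0033, 0.0569]
tcp_rot: [-0.122, 0.992, -0.0, 0.0]
contact_force: [-0.9, 0.4, 0.5]
opening: 0.451
finger_force: 0.0
time: 13.7
eef_pos: [0.4488, -0.149, 0.1611]
tcp_rot: [-0.121, 0.993, 0.0, 0.0]
contact_force: [0.6, 0.4, 0.7]
opening: 0.503
finger_force: 0.0
[ 0.4488983  -0.14826479  0.16093065]
(392, array([ 0.44924746, -0.14825613]), array([0.01966174, 0.01971915]))
[ 0.45337904 -0.14592068  0.02857447]
sR (37, array([ 0.63323993, -0.23760714]), array([0.02016575, 0.01978856]))
mN (70, array([ 0.48409057, -0.33479337]), array([0.02569923, 0.02840283]))
mF (66, array([ 0.56654644, -0.33826176]), array([0.02667378, 0.02827459]))
```

```bash
python3 -m handwheel '[0,0,-0.2,0,0,0, 0,0,-0.2,0,0,0, 0,0,-0.2,0,0,0, 0,0,-0.1,0,0,0, 0,0,-0.05,0,0,0]' 0.5 60 >/dev/null
python3 -m handwheel '[0,0,0,0,0,0, 0,0,0,0,0,0, 0,0,0,0,0,0]'
python3 -m handwheel '[0,0,0,0,0,0, 0,0,0,0,0,0, 0,0,0,0,0,0, 0,0,0,0,0,0, 0,0,0,0,0,0]' 0.1 60
python3 -m handwheel '[0,0,0.1,0,0,0, 0,0,0.2,0,0,0, 0,0,0.2,0,0,0, 0,0,0,0,0,0, 0,0.1,0,0,0,0]'
python3 -m handwheel '[0.002,0.2,0,0,0,0, 0.002,0.2,0,0,0,0, 0.002,0.2,0,0,0,0, 0.002,0.2,0,0,0,0, 0,0.2,0,0,0,0]' >/dev/null
python3 -m handwheel '[0,0.2,0,0,0,0, 0,0.2,0,0,0,0, 0,0,-0.15,0,0,0, 0,0,-0.05,0,0,0, 0,0,0,0,0,0]' >/dev/null
python3 -m handwheel '[0,0,0,0,0,0, 0,0,0,0,0,0]'
python3 -c "
from h import *
print(held(.010))"
```

```text
time: 14.47
eef_pos: [0.4503, -0.1488, 0.05]
tcp_rot: [-0.123, 0.992, -0.001, 0.001]
contact_force: [-1.8, -0.9, 0.2]
opening: 0.496
finger_force: 0.0
time: 14.88
eef_pos: [0.4502, -0.1491, 0.0502]
tcp_rot: [-0.122, 0.993, -0.001, 0.001]
contact_force: [0.4, 1.3, 5.0]
opening: 0.188
finger_force: 58.5
time: 15.3
eef_pos: [0.4511, -0.1359, 0.1265]
tcp_rot: [-0.121, 0.993, -0.003, 0.003]
contact_force: [-0.6, 0.3, -0.3]
opening: 0.187
finger_force: 58.7
time: 16.3
eef_pos: [0.4506, 0.0757, 0.0939]
tcp_rot: [-0.122, 0.993, -0.0, 0.0]
contact_force: [-0.2, 0.3, -0.5]
opening: 0.192
finger_force: 58.7
(array([0.45061271, 0.07566398, 0.09394132]), [(array([-0.4,  0.7]), 408), (array([-0.7,  0.8]), 289)])
```

```bash
python3 -m handwheel '[0,0.003,-0.06,0,0,0, 0,0,-0.05,0,0,0, 0,0,-0.03,0,0,0, 0,0,0,0,0,0, 0,0,0,0,0,0]'
python3 -m handwheel '[0,0,-0.02,0,0,0, 0,0,-0.02,0,0,0, 0,0,0,0,0,0, 0,0,0,0,0,0]'
```

```text
time: 16.77
eef_pos: [0.4499, 0.0768, 0.072]
tcp_rot: [-0.122, 0.993, 0.0, -0.001]
contact_force: [-0.6, -0.1, -0.8]
opening: 0.192
finger_force: 58.7
time: 17.1
eef_pos: [0.4501, 0.0769, 0.0664]
tcp_rot: [-0.122, 0.992, 0.0, -0.0]
contact_force: [-0.3, -0.9, 0.1]
opening: 0.187
finger_force: 58.7
```

```bash
python3 -m handwheel '[0,0,-0.02,0,0,0, 0,0,-0.02,0,0,0, 0,0,-0.012,0,0,0, 0,0,0,0,0,0, 0,0,0,0,0,0]'
python3 -m handwheel '[0,0,0,0,0,0, 0,0,0,0,0,0, 0,0,0,0,0,0, 0,0,0,0,0,0, 0,0,0,0,0,0]' 0.45
python3 -m handwheel '[0,0,0.1,0,0,0, 0,0,0.2,0,0,0, 0,0,0.2,0,0,0, 0,0,0.2,0,0,0, 0,0,0,0,0,0]' 0.5 
python3 -m handwheel '[0.122,-0.21,0,0,0,0, 0.122,-0.21,0,0,0,0, 0.122,-0.21,0,0,0,0, 0.122,-0.21,0,0,0,0, 0.122,-0.21,0,0,0,0]' >/dev/null
python3 -m handwheel '[0.122,-0.21,0,0,0,0, 0.122,-0.21,0,0,0,0, 0.122,-0.21,0,0,0,0, 0.122,-0.21,0,0,0,0, 0.122,-0.21,0,0,0,0]' >/dev/null
python3 -m handwheel '[0,0,0,0,0,0, 0,0,0,0,0,0, 0,0,0,0,0,0]'
cat >> h.py <<'E'
def cen(X,z0,z1,box):
    q=(X[...,2]>z0)&(X[...,2]<z1)&(X[...,0]>box[0])&(X[...,0]<box[1])&(X[...,1]>box[2])&(X[...,1]<box[3]); P=X[q]
    return (0,) if len(P)<5 else (len(P),(P[:,:2].min(0)+P[:,:2].max(0))/2,P[:,:2].max(0)-P[:,:2].min(0))
E
python3 - <<'E'
from h import *
print(ctrl.get_state()["eef_pos"])
im,d,c=shot("wrist"); print(cen(cloud(c,d),.033,.043,(.605,.665,-.27,-.2)))
E
```

```text
time: 17.52
eef_pos: [0.4501, 0.0769, 0.0585]
tcp_rot: [-0.122, 0.992, 0.0, -0.0]
contact_force: [-0.1, -0.3, -0.8]
opening: 0.193
finger_force: 58.7
time: 17.93
eef_pos: [0.4503, 0.0769, 0.0589]
tcp_rot: [-0.122, 0.992, -0.0, 0.0]
contact_force: [0.3, 0.5, -0.4]
opening: 0.454
finger_force: 0.0
time: 18.35
eef_pos: [0.4543, 0.0768, 0.1705]
tcp_rot: [-0.122, 0.992, -0.001, 0.006]
contact_force: [0.2, -0.4, 0.4]
opening: 0.5
finger_force: 0.0
time: 19.43
eef_pos: [0.6327, -0.2377, 0.1627]
tcp_rot: [-0.122, 0.993, 0.001, -0.001]
contact_force: [-0.0, 0.1, -0.5]
opening: 0.502
finger_force: 0.0
[ 0.63268064 -0.23767746  0.16273954]
(394, array([ 0.63489953, -0.23549493]), array([0.02016295, 0.0196144 ]))
```

```bash
python3 -m handwheel '[0.012,0.01,-0.2,0,0,0, 0,0,-0.2,0,0,0, 0,0,-0.2,0,0,0, 0,0,-0.1,0,0,0, 0,0,-0.05,0,0,0]' 0.5 60 >/dev/null
python3 -m handwheel '[0,0,0,0,0,0, 0,0,0,0,0,0, 0,0,0,0,0,0]'
python3 -m handwheel '[0,0,0,0,0,0, 0,0,0,0,0,0, 0,0,0,0,0,0, 0,0,0,0,0,0, 0,0,0,0,0,0]' 0.1 60
python3 -m handwheel '[0,0,0.1,0,0,0, 0,0,0.2,0,0,0, 0,0,0.25,0,0,0, 0,0,0,0,0,0, 0,0,0,0,0,0]'
python3 -m handwheel '[-0.0865,0.2173,0,0,0,0, -0.0865,0.2173,0,0,0,0, -0.0865,0.2173,0,0,0,0, -0.0865,0.2173,0,0,0,0, -0.0865,0.2173,0,0,0,0]' >/dev/null
python3 -m handwheel '[-0.0865,0.2173,0,0,0,0, -0.0865,0.2173,0,0,0,0, -0.0865,0.2173,0,0,0,0, -0.0865,0.2173,0,0,0,0, -0.0865,0.2173,0,0,0,0]' >/dev/null
python3 -m handwheel '[0,0,-0.15,0,0,0, 0,0,-0.1,0,0,0, 0,0,0,0,0,0, 0,0,0,0,0,0, 0,0,0,0,0,0]'
python3 -c "
from h import *
print(held(.010))"
```

```text
time: 20.15
eef_pos: [0.6365, -0.2372, 0.0539]
tcp_rot: [-0.122, 0.992, -0.001, 0.002]
contact_force: [0.1, 0.7, -0.4]
opening: 0.496
finger_force: 0.0
time: 20.57
eef_pos: [0.6362, -0.2371, 0.0535]
tcp_rot: [-0.122, 0.992, -0.001, 0.001]
contact_force: [-0.1, 1.5, 5.5]
opening: 0.175
finger_force: 58.5
time: 20.98
eef_pos: [0.6369, -0.2377, 0.1384]
tcp_rot: [-0.122, 0.992, -0.002, 0.003]
contact_force: [-0.7, 0.0, -0.9]
opening: 0.179
finger_force: 58.6
time: 22.23
eef_pos: [0.5054, 0.0891, 0.0964]
tcp_rot: [-0.122, 0.993, 0.0, -0.0]
contact_force: [-0.5, 0.0, -0.0]
opening: 0.18
finger_force: 58.7
(array([0.50536066, 0.08906628, 0.09637002]), [(array([-4.5,  5.2]), 718), (array([-0.9,  1.3]), 349)])
```

```bash
python3 -m handwheel '[0,0,-0.06,0,0,0, 0,0,-0.05,0,0,0, 0,0,-0.03,0,0,0, 0,0,0,0,0,0, 0,0,0,0,0,0]'
python3 -m handwheel '[0,0,-0.02,0,0,0, 0,0,-0.02,0,0,0, 0,0,0,0,0,0, 0,0,0,0,0,0]'
```

```text
time: 22.7
eef_pos: [0.5049, 0.0892, 0.0746]
tcp_rot: [-0.122, 0.993, 0.0, -0.001]
contact_force: [-0.3, -0.1, 0.4]
opening: 0.178
finger_force: 58.7
time: 23.03
eef_pos: [0.5051, 0.0894, 0.0691]
tcp_rot: [-0.122, 0.992, 0.0, -0.0]
contact_force: [-0.1, -0.1, -0.9]
opening: 0.179
finger_force: 58.7
```

```bash
python3 -m handwheel '[0,0,-0.02,0,0,0, 0,0,-0.02,0,0,0, 0,0,-0.01,0,0,0, 0,0,0,0,0,0, 0,0,0,0,0,0]'
python3 -m handwheel '[0,0,0,0,0,0, 0,0,0,0,0,0, 0,0,0,0,0,0, 0,0,0,0,0,0, 0,0,0,0,0,0]' 0.45 >/dev/null
python3 -m handwheel '[0,0,0.1,0,0,0, 0,0,0.2,0,0,0, 0,0,0.2,0,0,0, 0,0,0.15,0,0,0, 0,0,0,0,0,0]' 0.6 >/dev/null
python3 -m handwheel '[0.0315,-0.2205,0,0,0,0, 0.0315,-0.2205,0,0,0,0, 0.0315,-0.2205,0,0,0,0, 0.0315,-0.2205,0,0,0,0, 0.0315,-0.2205,0,0,0,0]' >/dev/null
python3 -m handwheel '[0.0315,-0.2205,0,0,0,0, 0.0315,-0.2205,0,0,0,0, 0.0315,-0.2205,0,0,0,0, 0.0315,-0.2205,0,0,0,0, 0.0315,-0.2205,0,0,0,0]' >/dev/null
python3 -m handwheel '[0.0315,-0.2205,0,0,0,0, 0.0315,-0.2205,0,0,0,0, 0.0315,-0.2205,0,0,0,0, 0,0,0,0,0,0, 0,0,0,0,0,0]' >/dev/null
python3 -m handwheel '[0,0,0,0,0,0, 0,0,0,0,0,0]'
python3 - <<'E'
from h import *
np.set_printoptions(precision=4,suppress=True)
im,d,c=shot("wrist"); X=cloud(c,d)
print(cen(X,.033,.043,(.53,.62,-.39,-.3))); print(cen(X,.033,.043,(.44,.53,-.38,-.29)))
im,d,c=shot("top"); X=cloud(c,d)
th=.241;R=np.array([[np.cos(th),-np.sin(th)],[np.sin(th),np.cos(th)]])
for i,p in enumerate(P@R.T+[.5503,.0805]):
    q=X[np.hypot(X[...,0]-p[0],X[...,1]-p[1])<.014][:,2]; print(i,np.percentile(q,[5,60,80,98]))
for n,b in dict(mN=(.44,.53,-.38,-.29),mF=(.53,.62,-.39,-.29)).items(): print(n,cen(X,.03,.05,b))
cv2.imwrite("pics/top2.png",cv2.resize(im[150:300,190:430],None,fx=3.3,fy=3.3,interpolation=cv2.INTER_CUBIC))
E
```

```text
time: 23.45
eef_pos: [0.5051, 0.0894, 0.0615]
tcp_rot: [-0.122, 0.992, 0.0, -0.0]
contact_force: [-0.5, -0.5, -0.4]
opening: 0.18
finger_force: 58.7
time: 25.7
eef_pos: [0.5664, -0.3391, 0.1585]
tcp_rot: [-0.123, 0.992, 0.001, -0.001]
contact_force: [-0.2, -0.4, -1.2]
opening: 0.603
finger_force: 0.0
(741, array([ 0.5678, -0.3402]), array([0.0278, 0.0276]))
(873, array([ 0.4857, -0.3356]), array([0.0278, 0.028 ]))
0 [0.0055 0.0353 0.045  0.0491]
1 [0.0119 0.0366 0.0435 0.0474]
2 [0.0106 0.036  0.042  0.0472]
3 [0.0118 0.037  0.0427 0.0484]
4 [0.0013 0.0068 0.0097 0.0157]
5 [0.0021 0.0079 0.0091 0.0131]
6 [0.0018 0.0083 0.0096 0.0118]
7 [0.0015 0.0072 0.0092 0.0128]
mN (0,)
mF (0,)
```

```bash
python3 -m handwheel '[0.01,-0.006,-0.2,0,0,0, 0,0,-0.2,0,0,0, 0,0,-0.2,0,0,0, 0,0,-0.1,0,0,0, 0,0,-0.02,0,0,0]' 0.6 60 >/dev/null
python3 -m handwheel '[0,0,0,0,0,0, 0,0,0,0,0,0, 0,0,0,0,0,0]'
python3 -m handwheel '[0,0,0,0,0,0, 0,0,0,0,0,0, 0,0,0,0,0,0, 0,0,0,0,0,0, 0,0,0,0,0,0]' 0.15 60
python3 -m handwheel '[0,0,0.1,0,0,0, 0,0,0.2,0,0,0, 0,0,0.2,0,0,0, 0,0,0,0,0,0, 0,0,0,0,0,0]'
python3 -m handwheel '[0,0.2283,0,0,0,0, 0,0.2283,0,0,0,0, 0,0.2283,0,0,0,0, 0,0.2283,0,0,0,0, 0,0.2283,0,0,0,0]' >/dev/null
python3 -m handwheel '[0,0.2283,0,0,0,0, 0,0.2283,0,0,0,0, 0,0.2283,0,0,0,0, 0,0.2283,0,0,0,0, 0,0.2283,0,0,0,0]' >/dev/null
python3 -m handwheel '[0,0.2283,0,0,0,0, 0,0.2283,0,0,0,0, 0,0.2283,0,0,0,0, 0,0,-0.1,0,0,0, 0,0,-0.08,0,0,0]' >/dev/null
python3 -m handwheel '[0,0,0,0,0,0, 0,0,0,0,0,0, 0,0,0,0,0,0]'
python3 -c "
from h import *
print(held(.014))"
```

```text
time: 26.47
eef_pos: [0.5697, -0.3425, 0.054]
tcp_rot: [-0.122, 0.992, -0.002, 0.002]
contact_force: [-0.1, 0.0, -0.2]
opening: 0.599
finger_force: 0.0
time: 26.88
eef_pos: [0.5692, -0.3422, 0.0534]
tcp_rot: [-0.122, 0.992, -0.001, 0.001]
contact_force: [-0.5, 1.5, 6.5]
opening: 0.28
finger_force: 58.6
time: 27.3
eef_pos: [0.5695, -0.3427, 0.1299]
tcp_rot: [-0.122, 0.992, -0.002, 0.002]
contact_force: [0.1, 0.0, -1.7]
opening: 0.279
finger_force: 58.9
time: 28.8
eef_pos: [0.568, 0.1026, 0.0988]
tcp_rot: [-0.122, 0.993, 0.0, -0.001]
contact_force: [0.8, 0.3, -0.2]
opening: 0.277
finger_force: 59.0
(array([0.56799159, 0.10261334, 0.09877884]), [(array([-5.9,  8.6]), 1166), (array([-1. ,  1.5]), 453)])
```

```bash
python3 -m handwheel '[0,0.008,-0.06,0,0,0, 0,0,-0.06,0,0,0, 0,0,-0.03,0,0,0, 0,0,0,0,0,0, 0,0,0,0,0,0]'
python3 -m handwheel '[0,0,-0.02,0,0,0, 0,0,-0.02,0,0,0, 0,0,0,0,0,0, 0,0,0,0,0,0]'
```

```text
time: 29.27
eef_pos: [0.5677, 0.1048, 0.076]
tcp_rot: [-0.122, 0.993, 0.0, -0.001]
contact_force: [0.6, -0.0, -0.2]
opening: 0.278
finger_force: 59.0
time: 29.6
eef_pos: [0.568, 0.1049, 0.0706]
tcp_rot: [-0.122, 0.992, 0.0, -0.0]
contact_force: [-0.9, 0.3, -0.6]
opening: 0.275
finger_force: 59.0
```

```bash
python3 -m handwheel '[0,0,-0.02,0,0,0, 0,0,-0.02,0,0,0, 0,0,-0.02,0,0,0, 0,0,0,0,0,0, 0,0,0,0,0,0]'
python3 -m handwheel '[0,0,0,0,0,0, 0,0,0,0,0,0, 0,0,0,0,0,0, 0,0,0,0,0,0, 0,0,0,0,0,0]' 0.55 >/dev/null
python3 -m handwheel '[0,0,0.1,0,0,0, 0,0,0.2,0,0,0, 0,0,0.2,0,0,0, 0,0,0.15,0,0,0, 0,0,0,0,0,0]' 0.6 >/dev/null
python3 -m handwheel '[-0.0422,-0.226,0,0,0,0, -0.0422,-0.226,0,0,0,0, -0.0422,-0.226,0,0,0,0, -0.0422,-0.226,0,0,0,0, -0.0422,-0.226,0,0,0,0]' >/dev/null
python3 -m handwheel '[-0.0422,-0.226,0,0,0,0, -0.0422,-0.226,0,0,0,0, -0.0422,-0.226,0,0,0,0, -0.0422,-0.226,0,0,0,0, -0.0422,-0.226,0,0,0,0]' >/dev/null
python3 -m handwheel '[-0.0422,-0.226,0,0,0,0, -0.0422,-0.226,0,0,0,0, -0.0422,-0.226,0,0,0,0, 0,0,0,0,0,0, 0,0,0,0,0,0]' >/dev/null
python3 -m handwheel '[0,0,0,0,0,0, 0,0,0,0,0,0]'
python3 - <<'E'
from h import *
np.set_printoptions(precision=4,suppress=True)
im,d,c=shot("wrist"); X=cloud(c,d)
print(cen(X,.033,.043,(.44,.54,-.39,-.28)))
im,d,c=shot("top"); cv2.imwrite("pics/top3.png",cv2.resize(im[150:300,190:430],None,fx=3.3,fy=3.3,interpolation=cv2.INTER_CUBIC))
E
```

```text
time: 30.02
eef_pos: [0.5679, 0.1049, 0.0614]
tcp_rot: [-0.122, 0.992, 0.0, -0.0]
contact_force: [-0.1, 0.3, -0.1]
opening: 0.275
finger_force: 59.0
time: 32.27
eef_pos: [0.4859, -0.3344, 0.1586]
tcp_rot: [-0.123, 0.992, 0.001, -0.0]
contact_force: [-0.4, 0.3, -0.0]
opening: 0.6
finger_force: 0.0
(747, array([ 0.4857, -0.3358]), array([0.0281, 0.0276]))
```

View pics/top3.png

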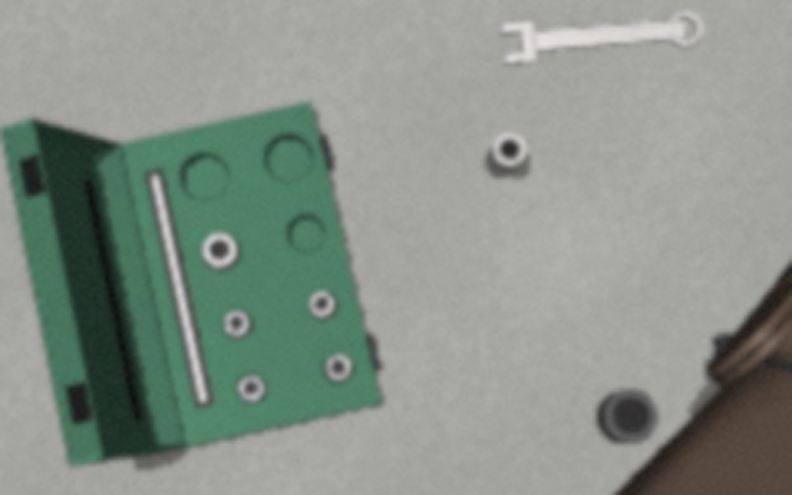

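```bash
python3 -m handwheel '[0,-0.006,-0.2,0,0,0, 0,0,-0.2,0,0,0, 0,0,-0.2,0,0,0, 0,0,-0.1,0,0,0, 0,0,-0.02,0,0,0]' 0.6 60 >/dev/null
python3 -m handwheel '[0,0,0,0,0,0, 0,0,0,0,0,0, 0,0,0,0,0,0]'
python3 -m handwheel '[0,0,0,0,0,0, 0,0,0,0,0,0, 0,0,0,0,0,0, 0,0,0,0,0,0, 0,0,0,0,0,0]' 0.15 60
python3 -m handwheel '[0,0,0.1,0,0,0, 0,0,0.2,0,0,0, 0,0,0.2,0,0,0, 0,0,0,0,0,0, 0,0,0,0,0,0]'
python3 -m handwheel '[0.06,0.223,0,0,0,0, 0.06,0.223,0,0,0,0, 0.06,0.223,0,0,0,0, 0.06,0.223,0,0,0,0, 0.06,0.223,0,0,0,0]' >/dev/null
python3 -m handwheel '[0.06,0.223,0,0,0,0, 0.06,0.223,0,0,0,0, 0.06,0.223,0,0,0,0, 0.06,0.223,0,0,0,0, 0.06,0.223,0,0,0,0]' >/dev/null
python3 -m handwheel '[0.06,0.223,0,0,0,0, 0,0,-0.1,0,0,0, 0,0,-0.08,0,0,0, 0,0,0,0,0,0, 0,0,0,0,0,0]' >/dev/null
python3 -m handwheel '[0,0,0,0,0,0, 0,0,0,0,0,0, 0,0,0,0,0,0]'
python3 -c "
from h import *
print(held(.014))"
```

```text
time: 33.03
eef_pos: [0.4872, -0.3374, 0.0533]
tcp_rot: [-0.123, 0.992, -0.001, 0.001]
contact_force: [-0.2, -0.6, 1.3]
opening: 0.6
finger_force: 0.0
time: 33.45
eef_pos: [0.4868, -0.3374, 0.0532]
tcp_rot: [-0.122, 0.992, -0.001, 0.001]
contact_force: [0.4, 1.0, 5.7]
opening: 0.279
finger_force: 58.6
time: 33.87
eef_pos: [0.487, -0.3379, 0.1288]
tcp_rot: [-0.122, 0.992, -0.002, 0.002]
contact_force: [-0.1, 0.2, -1.2]
opening: 0.279
finger_force: 58.9
time: 35.37
eef_pos: [0.5853, 0.0303, 0.1]
tcp_rot: [-0.122, 0.993, -0.0, 0.001]
contact_force: [0.4, 0.8, -0.7]
opening: 0.278
finger_force: 59.0
(array([0.58534909, 0.03033768, 0.0999941 ]), [(array([-6.1,  8.3]), 1108), (array([-0.6,  1.2]), 464)])
```

```bash
python3 -m handwheel '[0,0.006,-0.06,0,0,0, 0,0,-0.06,0,0,0, 0,0,-0.04,0,0,0, 0,0,0,0,0,0, 0,0,0,0,0,0]'
python3 -m handwheel '[0,0,-0.02,0,0,0, 0,0,-0.02,0,0,0, 0,0,0,0,0,0, 0,0,0,0,0,0]'
```

```text
time: 35.83
eef_pos: [0.5843, 0.0322, 0.0742]
tcp_rot: [-0.122, 0.992, 0.0, -0.001]
contact_force: [0.7, -0.1, -0.9]
opening: 0.274
finger_force: 59.0
time: 36.17
eef_pos: [0.5848, 0.0322, 0.0691]
tcp_rot: [-0.122, 0.992, 0.0, -0.0]
contact_force: [-0.4, -0.3, -2.0]
opening: 0.277
finger_force: 59.0
```

```bash
python3 -m handwheel '[0,0,-0.02,0,0,0, 0,0,-0.02,0,0,0, 0,0,-0.012,0,0,0, 0,0,0,0,0,0, 0,0,0,0,0,0]'
python3 -m handwheel '[0,0,0,0,0,0, 0,0,0,0,0,0, 0,0,0,0,0,0, 0,0,0,0,0,0, 0,0,0,0,0,0]' 0.55 >/dev/null
python3 -m handwheel '[0,0,0.1,0,0,0, 0,0,0.25,0,0,0, 0,0,0.25,0,0,0, 0,0,0.25,0,0,0, 0,0,0.25,0,0,0]'  >/dev/null
python3 -m handwheel '[0,0,0.25,0,0,0, 0,0,0.25,0,0,0, 0,0,0,0,0,0, -0.071,0.21,0,0,0,0, -0.071,0.21,0,0,0,0]' 0 >/dev/null
python3 -m handwheel '[-0.071,0.21,0,0,0,0, -0.071,0.21,0,0,0,0, -0.071,0.21,0,0,0,0, -0.071,0.21,0,0,0,0, -0.071,0.21,0,0,0,0]' >/dev/null
python3 -m handwheel '[-0.071,0.21,0,0,0,0, 0,0,0,0,0,0, 0,0,0,0,0,0, 0,0,0,0,0,0]'
python3 - <<'E'
from h import *
np.set_printoptions(precision=4,suppress=True)
im,d,c=shot("wrist"); cv2.imwrite("pics/w6.png",im); X=cloud(c,d)
m=(X[...,2]>.12)&(X[...,2]<.21)&(d>0); print(m.sum())
th=.241;R=np.array([[np.cos(th),-np.sin(th)],[np.sin(th),np.cos(th)]]); Q=X[m]; L=(Q[:,:2]-[.5503,.0805])@R
print(np.percentile(L,[1,50,99],axis=0),np.percentile(Q[:,2],[1,99]))
im,d,c=shot("top"); X=cloud(c,d)
for i,p in enumerate(P@R.T+[.5503,.0805]):
    q=X[np.hypot(X[...,0]-p[0],X[...,1]-p[1])<.014][:,2]; print(i,np.percentile(q,[5,60,80,98]))
im,d,c=shot("side"); cv2.imwrite("pics/s6.png",im)
E
```

```text
time: 36.58
eef_pos: [0.5847, 0.0322, 0.0612]
tcp_rot: [-0.122, 0.992, 0.0, -0.0]
contact_force: [0.5, 0.3, -0.7]
opening: 0.276
finger_force: 59.0
time: 38.58
eef_pos: [0.4997, 0.2839, 0.3012]
tcp_rot: [-0.123, 0.992, -0.0, -0.0]
contact_force: [-0.2, -0.3, -0.2]
opening: -0.004
finger_force: 0.0
14406
[[-0.1304  0.1411]
 [-0.0428  0.1554]
 [ 0.0849  0.1692]] [0.1758 0.1877]
0 [0.004  0.0361 0.0427 0.0488]
1 [0.0138 0.0367 0.0437 0.051 ]
2 [0.0137 0.0367 0.0421 0.0503]
3 [0.0121 0.0354 0.0405 0.049 ]
4 [0.0325 0.0428 0.0443 0.0494]
5 [0.0125 0.0415 0.0447 0.0495]
6 [0.0012 0.007  0.0093 0.0119]
7 [0.0021 0.0081 0.01   0.0138]
```

View pics/s6.png

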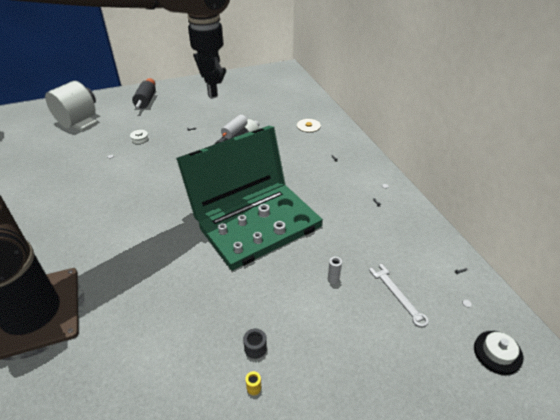

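```bash
python3 -m handwheel '[0,0,-0.188,0,0,0, 0,0,-0.188,0,0,0, 0,0,-0.188,0,0,0, 0,0,-0.188,0,0,0, 0,0,-0.188,0,0,0]' >/dev/null
python3 -m handwheel '[0,0,0,0,0,0, 0,0,0,0,0,0, 0.0125,-0.05,0,0,0,0, 0.0125,-0.05,0,0,0,0, 0.0125,-0.05,0,0,0,0]'
python3 -m handwheel '[0.0125,-0.05,0,0,0,0, 0.0125,-0.05,0,0,0,0, 0.0125,-0.05,0,0,0,0, 0.0125,-0.05,0,0,0,0, 0.0125,-0.05,0,0,0,0]'
python3 -m handwheel '[0.0125,-0.05,0,0,0,0, 0.0125,-0.05,0,0,0,0, 0.0125,-0.05,0,0,0,0, 0.0125,-0.05,0,0,0,0, 0.0125,-0.05,0,0,0,0]'
```

```text
time: 39.57
eef_pos: [0.507, 0.2611, 0.1631]
tcp_rot: [-0.122, 0.992, 0.0, 0.002]
contact_force: [-0.2, 1.4, -0.4]
opening: 0.003
finger_force: 0.0
time: 39.98
eef_pos: [0.5154, 0.2276, 0.171]
tcp_rot: [-0.121, 0.993, 0.004, 0.001]
contact_force: [-26.2, 9.1, 44.4]
opening: 0.002
finger_force: 24.3
time: 40.4
eef_pos: [0.5287, 0.188, 0.1765]
tcp_rot: [-0.123, 0.992, 0.0, 0.007]
contact_force: [-16.8, -1.3, 45.0]
opening: -0.002
finger_force: 20.5
```

```bash
python3 -m handwheel '[0,0,0.1,0,0,0, 0,0,0.06,0,0,0, 0,0,0,0,0,0, 0,0,0,0,0,0]'
python3 - <<'E'
from h import *
im,d,c=shot("side"); cv2.imwrite("pics/s7.png",im[:280])
E
```

```text
time: 40.73
eef_pos: [0.524, 0.1863, 0.1841]
tcp_rot: [-0.122, 0.993, 0.0, -0.0]
contact_force: [0.7, 0.3, -0.6]
opening: 0.005
finger_force: 0.1
```

View pics/s7.png

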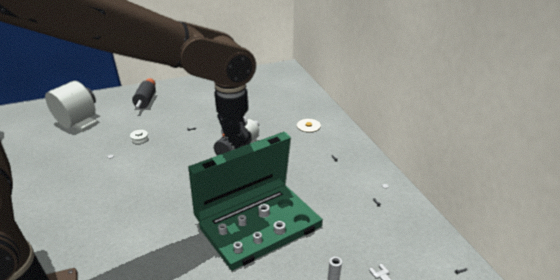

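```bash
python3 -m handwheel '[0.0125,-0.05,0,0,0,0, 0.0125,-0.05,0,0,0,0, 0,0,0,0,0,0]'
python3 -m handwheel '[0.0125,-0.05,0,0,0,0, 0.0125,-0.05,0,0,0,0, 0,0,0,0,0,0]'
python3 -m handwheel '[0.0125,-0.05,0,0,0,0, 0.0125,-0.05,0,0,0,0, 0,0,0,0,0,0]'
python3 -m handwheel '[0,0,0,0,0,0, 0,0,0,0,0,0, 0,0,0,0,0,0, 0,0,0,0,0,0, 0,0,0,0,0,0]'
python3 - <<'E'
from h import *
im,d,c=shot("wrist"); X=cloud(c,d); th=.241;R=np.array([[np.cos(th),-np.sin(th)],[np.sin(th),np.cos(th)]])
L=(X[...,:2]-[.5503,.0805])@R; im,d,c=shot("side"); X=cloud(c,d); L=(X[...,:2]-[.5503,.0805])@R
for y in (-.08,-.04,0,.04,.08,.11):
    m=(abs(L[...,0]+.1)<.02)&(abs(L[...,1]-y)<.01)&(X[...,2]>.01)&(X[...,2]<.25); print(y,np.round(np.percentile(X[m][:,2],[10,50,90]),3) if m.any() else None)
E
```

```text
time: 41.03
eef_pos: [0.5276, 0.1702, 0.1829]
tcp_rot: [-0.122, 0.993, -0.0, -0.001]
contact_force: [0.0, -0.5, 0.4]
opening: 0.001
finger_force: 0.0
time: 41.28
eef_pos: [0.532, 0.1552, 0.1842]
tcp_rot: [-0.122, 0.993, -0.0, -0.0]
contact_force: [-0.5, 0.9, -0.2]
opening: -0.001
finger_force: 0.0
time: 41.53
eef_pos: [0.5358, 0.1403, 0.1846]
tcp_rot: [-0.122, 0.993, -0.0, 0.0]
contact_force: [0.3, -0.3, 0.1]
opening: 0.002
finger_force: 0.0
time: 41.95
eef_pos: [0.5353, 0.1419, 0.1845]
tcp_rot: [-0.123, 0.992, 0.0, 0.0]
contact_force: [-1.2, -0.9, 0.1]
opening: -0.002
finger_force: 0.0
-0.08 [0.021 0.045 0.057]
-0.04 [0.056 0.058 0.06 ]
0 [0.056 0.058 0.06 ]
0.04 [0.056 0.058 0.06 ]
0.08 [0.054 0.056 0.058]
0.11 None
```

```bash
python3 -m handwheel '[0,0,0.2,0,0,0, 0,0,0.2,0,0,0, 0,0,0.2,0,0,0, 0,0,0.2,0,0,0, 0,0,0,0,0,0]'
python3 -m handwheel '[0,0,0,0,0,0, 0,0,0,0,0,0, 0,0,0,0,0,0, 0,0,0,0,0,0]' >/dev/null
python3 - <<'E'
from h import *
im,d,c=shot("side"); cv2.imwrite("pics/s8.png",im)
X=cloud(c,d); th=.241;R=np.array([[np.cos(th),-np.sin(th)],[np.sin(th),np.cos(th)]]); L=(X[...,:2]-[.5503,.0805])@R
m=(abs(L[...,0])<.12)&(abs(L[...,1])<.075)&(X[...,2]<.1)&(X[...,2]>.03); A=np.c_[L[m],np.ones(m.sum())]
print(np.linalg.lstsq(A,X[m][:,2],rcond=None)[0])
E
```

```text
time: 42.47
eef_pos: [0.5382, 0.142, 0.3127]
tcp_rot: [-0.122, 0.992, -0.0, 0.007]
contact_force: [0.6, 0.3, 0.8]
opening: 0.001
finger_force: 0.0
[0.0015567  0.0015692  0.05815524]
```

View pics/s8.png

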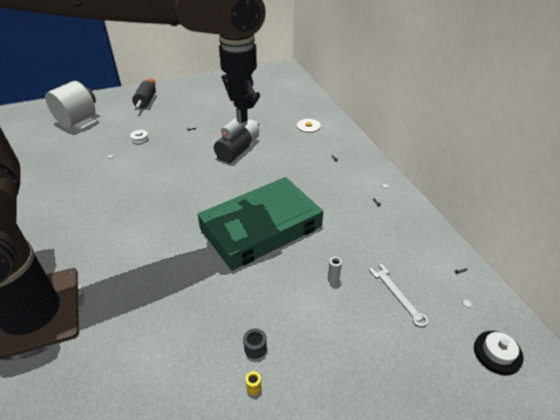

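The lid is flat and shut (tilt about 0.0016, top at about 58 mm). The deep socket (335,268), impact socket (255,343), yellow look-alike, spanner and starter are where they were.

```bash
python3 -c "
from plant import ctrl
print(ctrl.sign_off())"
```

```text
the job is handed in; nothing more can be done
None
```

I put all six ordinary sockets present (no large ones were there) upright in pockets of their own size, shut the lid flat and handed the job in at about 43 s; the one doubt is that the upward force on the tool reached 45 N for a moment while I pushed the lid, and if the gripper's body rather than the fingers took it, that is over the 40 N limit.

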